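Clamp the pipe and hold the ultrasonic probe on its marked spot

TASK

First swing the hold-down arm fully down onto the steel pipe in the cradle; after that, take the spring-nosed ultrasonic probe out of its stand. Set the probe's nose on the dot in the middle of the ring drawn on the pipe, square to the pipe's surface there, and press lightly until the sprung nose is about half in. Finish while holding it there: do not let go or lift off, do not press hard, do not turn the pipe, and leave the bottle, the step block, the pen and the instrument alone.

Things in the scene. Friction and masses are not known exactly. Their poses are not given: they have to be found in the camera images.
- cradle: Fixed plywood base 190 x 260 x 18 mm with wooden V supports under the pipe. Origin: centre of its underside, on the table; z up, y along the pipe. The hold-down arm is hinged on a steel post (30 x 50 mm, up to 154 mm) on the cradle's -x side, near the +y end of the pipe.
- spot (a point): The marked spot: a dot in the middle of a black 26 mm ring drawn on the pipe's surface (a white tape band lies 72 mm from it towards the clamp). Origin: the dot, on the surface, 50 mm from the pipe's axis. z points straight out of the surface (up, leaning up to 0.35 rad across the pipe either way), y along the pipe towards the clamp.
- clamp (a joint): Angle of the hold-down arm (rad): 0 = fully down, level across the top of the pipe; grows as it swings up towards the cradle's -x side (1.5 nearly upright). It stays where it is left; friction 0.4 N m, so about 3 to 5 N at the paddle moves it.
- clamp_hinge (a point): Centre of the arm's hinge pin, on the post, at (-85, 85, 142) mm in the cradle; the pin runs along the cradle's y. At angle 0 the arm points along the cradle's +x.
- clamp_paddle (a point): Middle of the upper (outer) face of the black paddle at the arm's free end: 36 mm along the arm, 44 mm wide, 12 mm thick. The point is 145 mm along the arm from the hinge and 6 mm out from the arm's centre plane. x points along the arm away from the hinge, z out of the outer face (up when down). The arm's bar is 22 mm wide, 12 mm thick.
- probe_grip (a point): Centre of the probe's square aluminium handle, 22 x 22 x 80 mm (cap 6 mm on top). z along the probe away from its nose; x, y square to the handle's flats. A round 34 mm shoulder ends 48 mm below this point, then a 20 mm barrel, 20 mm long, then the nose. Starts upright in its stand, shoulder on the stand's top. About 0.16 kg.
- nose_face (a point): Centre of the flat end of the probe's sprung nose, 13 mm across; 86 mm from probe_grip along the probe's -z when out, less when pressed in. z along the probe, towards the handle.
- nose (a joint): How far the sprung nose is pressed in (m): 0 = fully out, 0.012 = fully in. The spring pushes out with about 1 N plus 0.5 N per mm, so 4 N at half.
- stand: Fixed grey block 75 x 75 x 50 mm with a 24 mm round hole straight down through its middle that holds the probe's barrel and nose (38 mm deep). Origin: centre of its underside, on the table.
- couplant: White squeeze bottle, 44 mm across, 110 mm high, standing loose. Bystander. Origin: centre of its underside.
- stepblock: Steel step block 80 x 25 mm, 10 to 34 mm high in four steps, lying loose. Bystander. Origin: centre of its underside, x along its length.
- pen: Green pen, 130 mm long, 10 mm thick, lying loose beyond the cradle. Bystander. Origin: underside at mid-length.
- detector: Black instrument case with a screen, 120 x 250 x 190 mm high with its handle, fixed, left of the cradle. Bystander. Origin: centre of its underside; 250 mm along its y.
- pipe: Steel pipe lying in the cradle: outside diameter 100 mm, 270 mm long. Origin: mid-length on its axis, 85 mm above the table (top of the pipe at 135 mm); y along the pipe, parallel to the cradle's y; z passes over the marked spot. It can be rolled about its axis, but only against strong friction (2 N m).
Mind the look-alikes: they are no part of the job. What is shaped like the part that bears probe_grip but purple is not meant.

How it is judged:
On the way, in this order (a step that is already met when the one before it is completed fails the run):
1. the hold-down arm is fully down on the pipe (value of joint clamp below 0.07 rad), for 0.2 s.
2. the probe has been taken clear of its stand (distance of probe_grip from where it was at the start of the episode above 0.06 m), for 0.1 s.
At the end, for the whole second after the job is handed in: Through the last second the arm is down (within 0.07 rad), the gripper holds the probe still, the nose face is within 7 mm of the dot and its axis within 0.15 rad of square to the surface, pressed in 2.5 to 9.5 mm of its 12 mm with 1 to 10 N on the pipe (value of joint clamp below 0.07 rad and distance between nose_face and spot below 0.007 m and angle between the z axis of nose_face and the z axis of spot, either way round below 0.15 rad and value of joint nose between 0.0025 and 0.0095 m and contact force between nose and pipe between 1 and 10 N and contact force between the fingers and probe above 2 N and linear speed of probe below 0.02 m/s); the arm keeps its last pose, push and grip.
It fails at once if the pipe is turned (the spot moves over 10 mm) (distance of spot from where it was at the start of the episode above 0.01 m).
It fails at once if the probe is pressed hard on the pipe (over 20 N) (contact force between probe and pipe above 20 N).
It fails at once if the bottle, step block or pen is moved over 30 mm (distance of any of couplant, stepblock, pen from where it was at the start of the episode above 0.03 m).
It fails at once if the instrument is struck (contact force between anything else and detector above 5 N).
It also fails if it takes over 58 s, if anything falls off the work surface, if the arm or the gripper's body presses on something with over 40 N, if the wrist force passes 120 N, or if a joint passes its speed limit or range.

ROBOT

A 6-joint arm with a two-finger parallel gripper is mounted at the origin on the work surface. World frame = base frame: x ahead of the robot, y to its left, z up, the work surface at z = 0. Lengths are in m, angles in rad, forces in N, time in s.
With the tool pointing down it reaches from about 0.3 to 0.95 m from the base axis. Payload 3.1 kg.
Tool frame: the origin (TCP) lies between the finger pads; the fingertips stand 11 mm ahead of it and the grasp point (between the pads) lies 8 mm behind it; z points along the fingers, y is the line along which they close (so a half turn about z gives the same grasp; the last joint's range is limited). The gripper opens to 85 mm and grips with 20 to 120 N. Pads are 22 mm wide; open, the fingers measure 114 mm over their backs; the gripper's body (76 mm by 85 mm) begins 54 mm behind the grasp point. The pads swing forward as they close: fully open they stand 13 mm farther back than shut.
Start: joints at [1.088, 0.308, 1.634, -0, 1.2, -0.07], TCP at [0.251, 0.572, 0.242] pointing down, gripper open.
Joint ranges: [-3.06, 3.06], [-0.79, 1.96], [0.05, 2.63], [-1.19, 4.34], [0.05, 2.64], [-2.94, 2.94]. Speed limits (rad/s): [2.79, 2.79, 3.14, 3.14, 3.14, 3.14].

INTERFACE

Orientations are given as a unit quaternion [w, x, y, z].
In Python, from rig import bot gives the robot as it stands.
- The arm moves only by the tool step_arm, never from a script. Its argument "series" is a list of rows, each an object with "travel": the shift along the tool's x, y, z in m, a list of three; "roll": the turn about the tool's z in degrees. A call has 1 to 5 rows; each row shifts and turns the commanded pose from where the row before left it, along the tool's axes as they then stand; what a row does not reach is not made up. A row lasts 1/12 s, in which the tool goes at most 41.7 mm and 7.16 degrees, less where a joint would pass 70% of its speed; a pose out of reach is approached as far as the arm can. A call with a gripper value outside its range is refused whole. "claw" is the finger opening in m, from 0 to 0.0854, set as the call begins (left out, the last holds). The fingers move at their own pace and stop on an object; "force" is the grip in N (left out, the last holds). Time passes only in rows, so rows that do not move let the fingers close. It gives the time, the measured TCP pose, the force, the opening and the grip force at its end, in the units of the state.
- bot.read_state(): the state, without advancing time (a new reading comes with each control period).
- bot.grab_frame(name): name is "scene" or "top" or "wrist"; returns (picture, depth): 480x640x3 uint8, blue, green, red; 480x640 float32, m along the optical axis (not along the pixel's ray), 0 where there is no reading.
- bot.camera_info(name): a dict with "fx", "fy", "cx", "cy" (pixels), "cam_to_world" (4x4, takes a point from camera to world coordinates). Camera axes: x right, y down, z forward; pixel columns grow to the right and rows downward; lengths in m; the calibration is good to about 2 mm. A picture is of the moment at which its call begins: read the wrist's pose just before it. camera_info takes no time and is no camera call; for the wrist camera it gives the pose at the moment of the call.
- bot.hand_in(): hands the job in; it is judged then, once.
Trained networks look in the newest picture that a camera, given by its name, has taken for a name from the list of things; names that differ only in an ending like _2 or _b are one class to them, and where a whole thing is asked for, a point or a joint stands for the part that bears it (a point fixed in the world has none). Each returns a list of dicts, best first, with "conf" (0 to 1); they miss things now and then, are a little off and sometimes report something else, mostly with a low value. They report only what shows in the picture. A call takes as long as a camera call. They do not tell look-alikes from the thing itself.
- bot.recognise(label, camera): "xyz" ([x, y, z] in m, in world coordinates, good to about 4 mm: the middle of the surface that is visible of it).
- bot.regions_of(label, camera): "region" (480x640 bool, what is visible of it).
- bot.mark_of(label, camera): "xyz" ([x, y, z] in m, in world coordinates, good to about 4 mm: a listed point, or the origin of a listed thing).
The state is a dict: "time_s": time; "joint_pos": joint angles; "joint_velocities": joint speeds; "tau": joint torques, N m; "position": TCP position; "ee_rot": TCP orientation; "contact_force": force on the tool from outside, world axes, zero at the start; "wrist_torque": the same for the moment, N m; "gripper_width": finger opening in m; "finger_force": force on a finger pad.
Only numpy, scipy, OpenCV 4.12 (cv2) and the standard library are available. Lean on these libraries where they do the work, as an engineer would, in place of code of your own. Each camera call takes 0.05 s, during which the arm holds its last target. There are 200 camera calls.

## Working session

There is one attempt and no reset: what is moved stays moved. The work goes in short steps, Python scripts to look and compute and a tool call to move; the robot and the scene stay as the last step left them, time stands still between calls to the robot, and variables do not carry over. Pictures are saved under pics/ and viewed, at most 10 in all, crops included, and the job is handed in when it is done.

Besides the shell and the picture viewer there is one more tool, called after "Call:" as name([rows], argument=value, ...), one row to a line, values as JSON. step_arm: Moves the arm, as the interface text tells. Its arguments: {"type":"object","properties":{"series":{"type":"array"},"claw":{"type":"number"},"force":{"type":"number"}},"required":["series"]}

```bash
mkdir -p pics; python3 - <<'E'
from rig import bot
import cv2,numpy as np
s=bot.read_state();print(s['time_s'],s['position'],s['ee_rot'],s['gripper_width'])
for c in ['scene','top']:
    p,d=bot.grab_frame(c);cv2.imwrite(f'pics/{c}0.png',p)
    i=bot.camera_info(c);print(c,i['fx'],np.round(i['cam_to_world'],3).tolist())
    for l in ['cradle','spot','clamp_hinge','clamp_paddle','probe_grip','nose_face','stand','couplant','stepblock','pen','detector','pipe']:
        print(l,[(np.round(r['xyz'],3).tolist(),round(r['conf'],2)) for r in bot.mark_of(l,c)[:3]])
E
```

```text
0.0 [0.25039462 0.57178279 0.24106396] [-3.07248605e-04  2.04945816e-01  9.78772667e-01 -1.08862919e-03] 0.0855532587071141
scene 602.8297289137876 [[-0.184, 0.696, -0.694, 1.554], [0.983, 0.134, -0.126, 0.265], [0.005, -0.705, -0.709, 1.098], [0.0, 0.0, 0.0, 1.0]]
cradle [([0.519, 0.086, -0.001], 0.64)]
spot [([0.501, 0.041, 0.132], 0.76)]
clamp_hinge [([0.457, 0.197, 0.142], 0.92)]
clamp_paddle [([0.49, 0.184, 0.281], 0.92), ([0.516, 0.086, -0.001], 0.24)]
probe_grip [([0.434, -0.118, 0.084], 0.93), ([0.456, -0.308, 0.086], 0.85), ([0.373, -0.24, 0.087], 0.83)]
nose_face [([0.453, -0.31, -0.0], 0.44)]
stand [([0.467, -0.217, -0.0], 0.83)]
couplant [([0.623, -0.22, -0.002], 0.84)]
stepblock []
pen [([0.781, 0.054, 0.002], 0.76)]
detector [([0.503, 0.514, -0.002], 0.92), ([0.514, 0.088, 0.084], 0.46)]
pipe [([0.504, 0.04, 0.131], 0.75), ([0.518, 0.092, 0.085], 0.59)]
top 444.9472143989007 [[0.008, -0.996, 0.087, 0.462], [-1.0, -0.006, 0.024, 0.075], [-0.023, -0.087, -0.996, 1.075], [0.0, 0.0, 0.0, 1.0]]
cradle [([0.512, 0.091, -0.001], 0.77)]
spot [([0.503, 0.04, 0.134], 0.92)]
clamp_hinge [([0.453, 0.19, 0.145], 0.7), ([0.509, 0.089, -0.003], 0.5)]
clamp_paddle [([0.49, 0.186, 0.286], 0.73)]
probe_grip [([0.454, -0.309, 0.084], 0.9), ([0.376, -0.242, 0.084], 0.74), ([0.468, -0.216, 0.096], 0.68)]
nose_face [([0.49, 0.184, 0.284], 0.35)]
stand [([0.469, -0.216, -0.0], 0.88), ([0.5, 0.516, 0.003], 0.25)]
couplant [([0.622, -0.217, 0.003], 0.69), ([0.778, 0.056, -0.0], 0.27)]
stepblock [([0.555, -0.391, 0.002], 0.91), ([0.777, 0.057, -0.002], 0.64)]
pen [([0.471, -0.215, -0.002], 0.64), ([0.78, 0.056, 0.001], 0.47)]
detector [([0.498, 0.515, -0.001], 0.95), ([0.47, -0.215, 0.096], 0.43)]
pipe [([0.518, 0.09, 0.082], 0.68)]
```

```bash
python3 -c "
import cv2,numpy as np
a=cv2.imread('pics/scene0.png');b=cv2.imread('pics/top0.png')
cv2.imwrite('pics/both.png',cv2.resize(np.vstack([a,b]),(450,675))[:600] if 0 else np.hstack([cv2.resize(a,(400,300)),cv2.resize(b,(400,300))]))"
```

```text
(no output)
```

View pics/scene0.png

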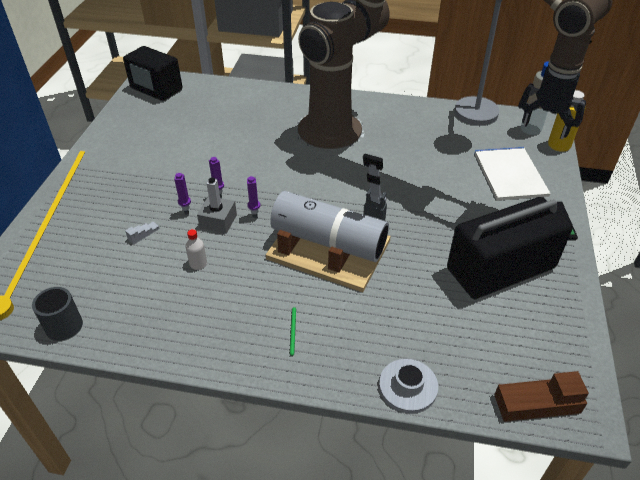

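View pics/top0.png

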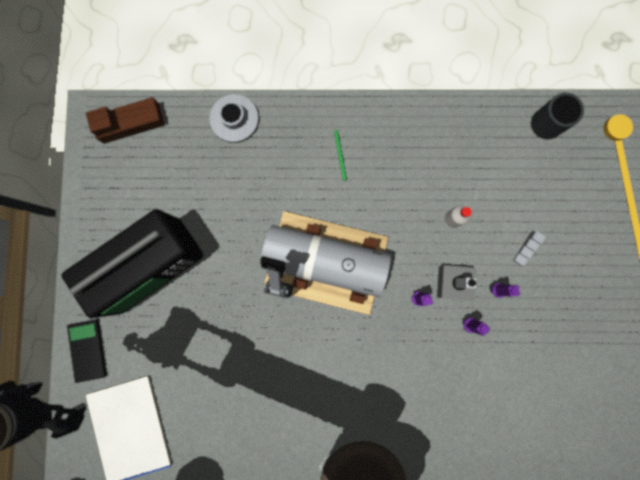

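The probe is the grey-handled tool standing in the grey block at scene (213,195), top (463,281). The three purple look-alikes are at scene (182,190), (215,172) and (252,193). The hold-down arm is nearly upright at scene (373,180). Next I measure the pipe axis, the spot lean and the probe yaw.

```bash
cat > h.py <<'E'
from rig import bot
import cv2,numpy as np
from scipy.optimize import least_squares
np.set_printoptions(precision=4,suppress=True)
def cloud(c):
    p,d=bot.grab_frame(c);i=bot.camera_info(c)
    v,u=np.mgrid[:480,:640];T=np.array(i['cam_to_world'])
    X=np.stack([(u-i['cx'])/i['fx']*d,(v-i['cy'])/i['fy']*d,d],-1)@T[:3,:3].T+T[:3,3]
    X[d<=0]=np.nan
    return p,X
def near(X,c,r): return np.hypot(X[...,0]-c[0],X[...,1]-c[1])<r
E
python3 - <<'E'
from h import *
for c in ['top','scene']:
    p,X=cloud(c)
    R=bot.regions_of('pipe',c); R=[r for r in R]
    if R:
        for r in R[:1]:
            m=r['region']&(X[...,2]>0.09)&(X[...,2]<0.15); P=X[m]
            f=lambda q:np.abs(np.hypot((P[:,0]-q[0]-(P[:,1]-.04)*q[1])/np.hypot(1,q[1]),P[:,2]-q[2])-.05)
            s=least_squares(f,[.503,.2,.085],loss='soft_l1',f_scale=.002)
            print(c,r['conf'],m.sum(),'x at y=.04, slope dx/dy, zc',s.x,np.median(f(s.x)))
    for r in bot.mark_of('spot',c)[:2]: print('spot',r['conf'],np.array(r['xyz']))
    # dark ring pixels
    g=p.max(2); m=near(X,(.503,.04),.02)&(X[...,2]>.11)&(g<90)
    Q=X[m]; print('ring',m.sum(),np.nanmean(Q,0),(np.nanmin(Q,0)+np.nanmax(Q,0))/2)
    # probe top
    m=near(X,(.468,-.216),.03)&(X[...,2]>.125);Q=X[m];print('cap',m.sum(),Q.mean(0),Q.min(0),Q.max(0))
    m=near(X,(.468,-.216),.06)&(abs(X[...,2]-.05)<.005);Q=X[m];r=cv2.minAreaRect((Q[:,:2]*1000).astype(np.float32));print('stand',r)
    m=near(X,(.49,.185),.05)&(X[...,2]>.2);Q=X[m];print('arm up',Q.mean(0),Q.min(0),Q.max(0))
    if c=='top': cr=cv2.resize(p[230:350,250:510],(800,369),interpolation=cv2.INTER_CUBIC)
    else: cr2=cv2.resize(p[145:245,160:400],(800,333)[:2],interpolation=cv2.INTER_CUBIC)[:231]
cv2.imwrite('pics/crop1.png',np.vstack([cr,cr2]))
E
```

```text
top 0.73 5288 x at y=.04, slope dx/dy, zc [0.5021 0.2413 0.0853] 0.000855767282078923
spot 0.76 [0.5023 0.0404 0.1345]<stdin>:14: RuntimeWarning: Mean of empty slice
Traceback (most recent call last):
ValueError: zero-size array to reduction operation fmin which has no identity
```

```bash
python3 - <<'E'
from h import *
for c in ['top','scene']:
    p,X=cloud(c)
    R=bot.regions_of('pipe',c)
    for r in R[:1]:
        m=r['region']&(X[...,2]>0.09)&(X[...,2]<0.15); P=X[m]
        f=lambda q:np.abs(np.hypot((P[:,0]-q[0]-(P[:,1]-.04)*q[1])/np.hypot(1,q[1]),P[:,2]-q[2])-.05)
        s=least_squares(f,[.503,.2,.085],loss='soft_l1',f_scale=.002)
        print(c,r['conf'],m.sum(),s.x,np.median(f(s.x)))
    for r in bot.mark_of('spot',c)[:1]: print('spot',r['conf'],np.array(r['xyz']))
    g=p.max(2).astype(int); m=near(X,(.503,.04),.022)&(X[...,2]>.11); t=np.median(g[m])
    m&=g<t-25; Q=X[m]; print('ring',m.sum(),t)
    if len(Q): print(Q.mean(0),(Q.min(0)+Q.max(0))/2)
    m=near(X,(.468,-.216),.03)&(X[...,2]>.125);Q=X[m]
    if len(Q): print('cap',len(Q),Q.mean(0),Q.min(0),Q.max(0))
    m=near(X,(.468,-.216),.06)&(abs(X[...,2]-.05)<.005);Q=X[m];print('stand',cv2.minAreaRect((Q[:,:2]*1000).astype(np.float32)))
    m=near(X,(.49,.185),.05)&(X[...,2]>.2);Q=X[m];print('arm up',Q.mean(0),Q.min(0),Q.max(0))
    if c=='top': cr=cv2.resize(p[230:350,250:510],(800,369),interpolation=cv2.INTER_CUBIC)
    else: cr2=cv2.resize(p[145:245,160:400],(800,333),interpolation=cv2.INTER_CUBIC)[:231]
cv2.imwrite('pics/crop1.png',np.vstack([cr,cr2]))
E
```

```text
top 0.72 5314 [0.5021 0.2411 0.0853] 0.0008792387619438007
spot 0.57 [0.5026 0.0406 0.1354]
ring 61 172.0
[0.5062 0.0392 0.1344] [0.5027 0.0399 0.1334]
cap 126 [ 0.4676 -0.2121  0.1398] [ 0.4574 -0.2244  0.1263] [ 0.4783 -0.2033  0.1484]
stand ((467.5265808105469, -214.447265625), (76.19827270507812, 74.90110778808594), 85.34027862548828)
arm up [0.4892 0.1809 0.2698] [0.4624 0.1584 0.2   ] [0.5097 0.2025 0.3009]
scene 0.82 3832 [0.5043 0.2408 0.084 ] 0.001617129763762614
spot 0.69 [ 0.5461 -0.3904 -0.0021]
ring 57 181.0
[0.5069 0.0427 0.1342] [0.5039 0.0419 0.1341]
cap 98 [ 0.4752 -0.2102  0.1361] [ 0.4601 -0.2223  0.1251] [ 0.485  -0.1993  0.1496]
stand ((471.56109619140625, -211.94940185546875), (78.24724578857422, 85.53543090820312), 85.86846923828125)
arm up [0.4989 0.1853 0.2611] [0.4781 0.1619 0.2005] [0.516  0.2056 0.299 ]
```

View pics/crop1.png

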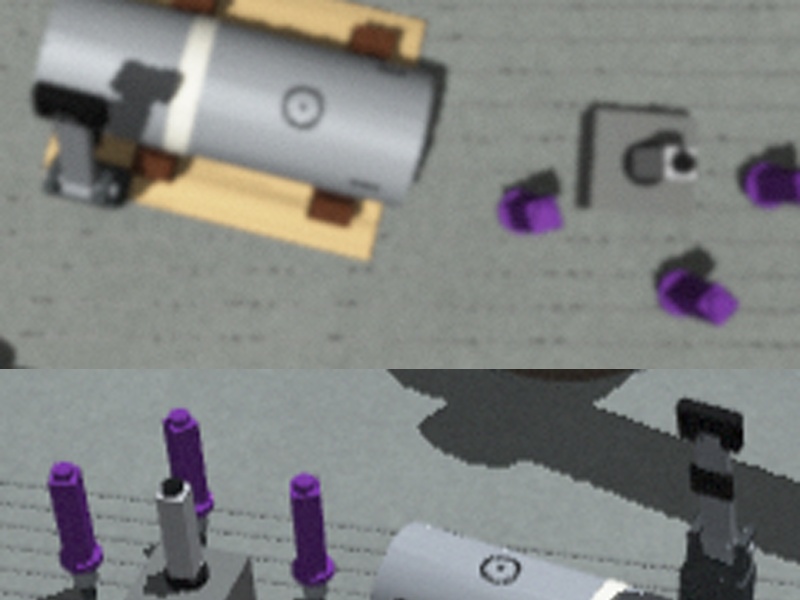

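Only the grey probe stands in the grey block, at crop (680,163), which confirms it. The ring centre is on the crown of the pipe, so its lean is about 0 and a vertical tool works. The pipe yaw is about -13.6°. Now I move to behind the paddle with the fingers shut.

Call:
step_arm([
  {"travel": [0,0,-0.035],"roll": -5},
  {"travel": [0,0,-0.035],"roll": -5},
  {"travel": [0,0,-0.03],"roll": 0},
  {"travel": [-0.024,-0.029,0],"roll": 0},
  {"travel": [-0.024,-0.029,0],"roll": 0},
], claw=0, force=30)

```text
time_s: 2.17
position: [0.2843, 0.5066, 0.3458]
ee_rot: [0.002, 0.117, 0.993, 0.003]
contact_force: [1.1, -0.2, -0.9]
gripper_width: 0.0255
finger_force: 0.0
```

Call:
step_arm([
  {"travel": [-0.024,-0.029,0],"roll": 0},
  {"travel": [-0.024,-0.029,0],"roll": 0},
  {"travel": [-0.024,-0.029,0],"roll": 0},
  {"travel": [-0.024,-0.029,0],"roll": 0},
  {"travel": [-0.024,-0.029,0],"roll": 0},
])

```text
time_s: 2.58
position: [0.3665, 0.3339, 0.3425]
ee_rot: [0.0, 0.119, 0.993, 0.0]
contact_force: [0.4, 0.9, -0.2]
gripper_width: 0.0001
finger_force: 0.0
```

Call:
step_arm([
  {"travel": [-0.024,-0.029,0],"roll": 0},
  {"travel": [-0.024,-0.029,0],"roll": 0},
  {"travel": [-0.024,-0.029,0],"roll": 0},
  {"travel": [0,0,0],"roll": 0},
  {"travel": [0,0,0],"roll": 0},
])

```text
time_s: 3.0
position: [0.4163, 0.2324, 0.3425]
ee_rot: [0.0, 0.121, 0.993, 0.0]
contact_force: [0.8, 0.1, -0.3]
gripper_width: 0.0001
finger_force: 0.0
```

Call:
step_arm([
  {"travel": [0,-0.03,0],"roll": 0},
  {"travel": [0,0,0.022],"roll": 0},
  {"travel": [0,0,0.022],"roll": 0},
  {"travel": [-0.03,0,0],"roll": 0},
  {"travel": [-0.025,0,0],"roll": 0},
])

```text
time_s: 3.42
position: [0.4594, 0.1926, 0.2954]
ee_rot: [-0.003, 0.117, 0.993, -0.001]
contact_force: [0.2, 0.2, 0.7]
gripper_width: 0.0001
finger_force: 0.0
```

```bash
python3 - <<'E'
from h import *
s=bot.read_state();print(s['position'],s['contact_force'])
p,_=bot.grab_frame('scene');q,_=bot.grab_frame('wrist')
cv2.imwrite('pics/c2.png',np.hstack([cv2.resize(p[80:240,280:440],(400,400)),cv2.resize(q,(400,300))[:, :].copy() if 0 else cv2.copyMakeBorder(cv2.resize(q,(400,300)),0,100,0,0,0)]))
E
```

```text
[0.4594 0.1926 0.2954] [0.2176 0.1834 0.7044]
```

View pics/c2.png

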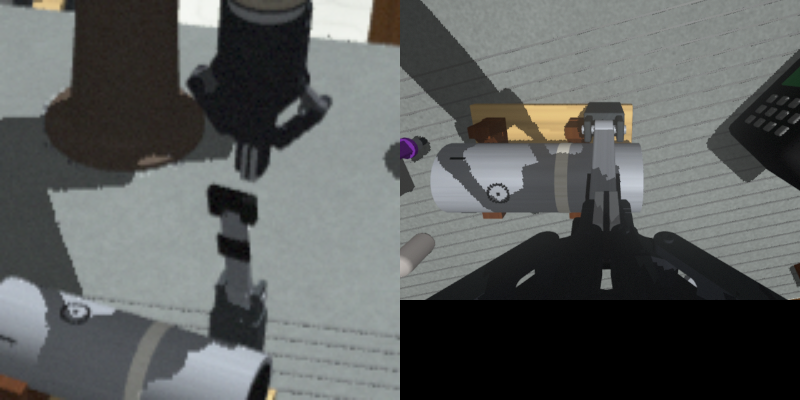

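Call:
step_arm([
  {"travel": [-0.016,0,0.005],"roll": 0},
  {"travel": [-0.018,0,0.0075],"roll": 0},
  {"travel": [-0.018,0,0.0075],"roll": 0},
  {"travel": [-0.0145,0,0.011],"roll": 0},
  {"travel": [-0.0145,0,0.011],"roll": 0},
])

```text
time_s: 3.93
position: [0.5404, 0.1747, 0.2568]
ee_rot: [-0.0, 0.118, 0.993, 0.001]
contact_force: [-2.4, 0.6, 1.0]
gripper_width: -0.0002
finger_force: 1.1
```

Call:
step_arm([
  {"travel": [-0.011,0,0.014],"roll": 0},
  {"travel": [-0.011,0,0.014],"roll": 0},
  {"travel": [-0.0075,0,0.0165],"roll": 0},
  {"travel": [-0.0075,0,0.0165],"roll": 0},
  {"travel": [0,0,0],"roll": 0},
])

```text
time_s: 4.35
position: [0.5749, 0.1651, 0.1922]
ee_rot: [-0.003, 0.118, 0.993, -0.001]
contact_force: [-0.5, -0.3, -0.1]
gripper_width: 0.0
finger_force: 0.0
```

Call:
step_arm([
  {"travel": [-0.003,0,0.01],"roll": 0},
  {"travel": [-0.002,0,0.01],"roll": 0},
  {"travel": [-0.001,0,0.006],"roll": 0},
  {"travel": [0,0,0.004],"roll": 0},
  {"travel": [0,0,0],"roll": 0},
])

```text
time_s: 4.77
position: [0.5821, 0.1628, 0.1646]
ee_rot: [-0.0, 0.119, 0.993, -0.0]
contact_force: [0.1, -0.1, -0.3]
gripper_width: 0.0002
finger_force: 0.0
```

Call:
step_arm([
  {"travel": [0,0,0.003],"roll": 0},
  {"travel": [0,0,0.003],"roll": 0},
  {"travel": [0,0,0],"roll": 0},
])

```text
time_s: 5.02
position: [0.5825, 0.1625, 0.1591]
ee_rot: [0.0, 0.119, 0.993, -0.0]
contact_force: [-0.1, 0.4, 0.2]
gripper_width: -0.0001
finger_force: 0.0
```

```bash
python3 - <<'E'
from h import *
s=bot.read_state();print(s['position'],s['contact_force'])
for c in ['scene','top']:
    p,X=cloud(c)
    for l in ['clamp_paddle','clamp_hinge']:print(c,l,[(np.array(r['xyz']),round(r['conf'],2)) for r in bot.mark_of(l,c)[:2]])
    if c=='scene': cv2.imwrite('pics/c3.png',cv2.resize(p[100:280,260:440],(600,600),interpolation=cv2.INTER_CUBIC))
E
```

```text
[0.5825 0.1625 0.1591] [-0.0681  0.4269  0.2261]
scene clamp_paddle [(array([0.5931, 0.1608, 0.1464]), 0.72)]
scene clamp_hinge [(array([0.4545, 0.1949, 0.143 ]), 0.92)]
top clamp_paddle []
top clamp_hinge []
```

View pics/c3.png

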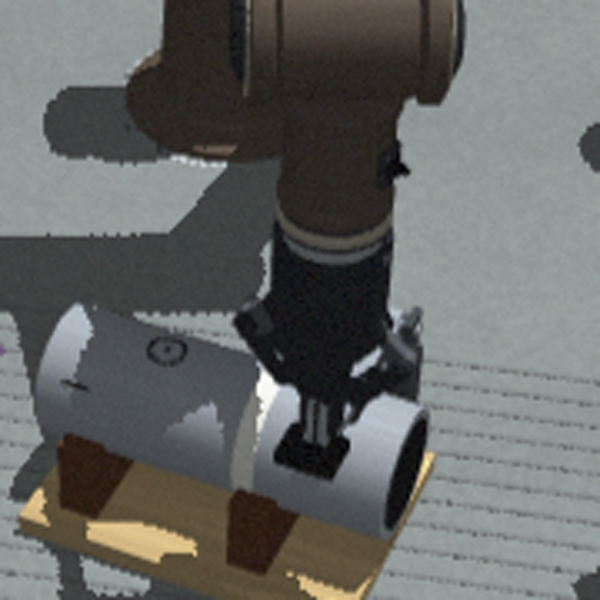

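The arm lies across the pipe with the fingertips on the paddle at crop (315,450). I press a little further until I feel the stop.

Call:
step_arm([
  {"travel": [0,0,0.002],"roll": 0},
  {"travel": [0,0,0.001],"roll": 0},
  {"travel": [0,0,0],"roll": 0},
])

```text
time_s: 5.57
position: [0.5826, 0.1626, 0.1589]
ee_rot: [-0.0, 0.119, 0.993, -0.0]
contact_force: [-5.2, -1.6, 11.1]
gripper_width: 0.0003
finger_force: 5.8
```

Call:
step_arm([
  {"travel": [0,0,-0.03],"roll": 0},
  {"travel": [0,0,-0.04],"roll": 0},
  {"travel": [0,0,-0.04],"roll": 0},
  {"travel": [0,0,-0.04],"roll": 0},
  {"travel": [0.002,-0.039,0],"roll": 0},
])

```text
time_s: 5.98
position: [0.5778, 0.1304, 0.3173]
ee_rot: [0.01, 0.116, 0.993, 0.005]
contact_force: [1.7, -0.0, 1.9]
gripper_width: -0.0001
finger_force: 0.0
```

Call:
step_arm([
  {"travel": [0.002,-0.039,0],"roll": 0},
  {"travel": [0.002,-0.039,0],"roll": 0},
  {"travel": [0.002,-0.039,0],"roll": 0},
  {"travel": [0.002,-0.039,0],"roll": 0},
  {"travel": [0.002,-0.039,0],"roll": 0},
], claw=0.06)

```text
time_s: 6.4
position: [0.5146, -0.0634, 0.3064]
ee_rot: [0.0, 0.119, 0.993, -0.0]
contact_force: [0.4, -0.4, -1.0]
gripper_width: 0.0593
finger_force: 0.0
```

Call:
step_arm([
  {"travel": [0.002,-0.039,0],"roll": 0},
  {"travel": [0.002,-0.039,0],"roll": 0},
  {"travel": [0.002,-0.039,0],"roll": 0},
  {"travel": [0.004,-0.039,0],"roll": 0},
  {"travel": [0,0,0],"roll": 0},
])

```text
time_s: 6.82
position: [0.4667, -0.2172, 0.3065]
ee_rot: [-0.0, 0.122, 0.993, -0.002]
contact_force: [0.3, 0.8, 0.0]
gripper_width: 0.06
finger_force: 0.0
```

```bash
python3 - <<'E'
from h import *
s=bot.read_state();print(s['position'],s['ee_rot'],s['contact_force'],s['gripper_width'])
p,X=cloud('wrist')
print('probe',[(np.array(r['xyz']),round(r['conf'],2)) for r in bot.mark_of('probe_grip','wrist')[:4]])
m=near(X,(.468,-.215),.03)&(abs(X[...,2]-.138)<.006);Q=X[m];print('top',len(Q),Q.mean(0))
if len(Q)>5: print(cv2.minAreaRect((Q[:,:2]*1000).astype(np.float32)))
m=near(X,(.468,-.215),.07)&(abs(X[...,2]-.05)<.006);Q=X[m];print('stand',len(Q),cv2.minAreaRect((Q[:,:2]*1000).astype(np.float32)))
cv2.imwrite('pics/w4.png',p)
q,Y=cloud('top')
print('clamp',[(np.array(r['xyz']),round(r['conf'],2)) for r in bot.mark_of('clamp_paddle','top')[:2]])
print('spot',[(np.array(r['xyz']),round(r['conf'],2)) for r in bot.mark_of('spot','top')[:2]])
E
```

```text
[ 0.4667 -0.2172  0.3065] [-0.0002  0.122   0.9925 -0.0023] [0.3078 0.7836 0.0486] 0.059977846181871144
probe [(array([ 0.4513, -0.3063,  0.0859]), 0.76), (array([ 0.3733, -0.2405,  0.0865]), 0.68), (array([ 0.4363, -0.1242,  0.084 ]), 0.68), (array([ 0.4702, -0.2166,  0.0983]), 0.61)]
top 603 [ 0.4677 -0.2111  0.139 ]
((470.0430603027344, -211.49176025390625), (21.990293502807617, 22.721406936645508), 87.67471313476562)
stand 4497 ((470.1862487792969, -211.221435546875), (75.1098861694336, 75.63241577148438), 85.30659484863281)
clamp [(array([0.5931, 0.1575, 0.1523]), 0.9), (array([0.5179, 0.0895, 0.0825]), 0.31)]
spot [(array([0.5058, 0.0406, 0.1375]), 0.57)]
```

View pics/w4.png

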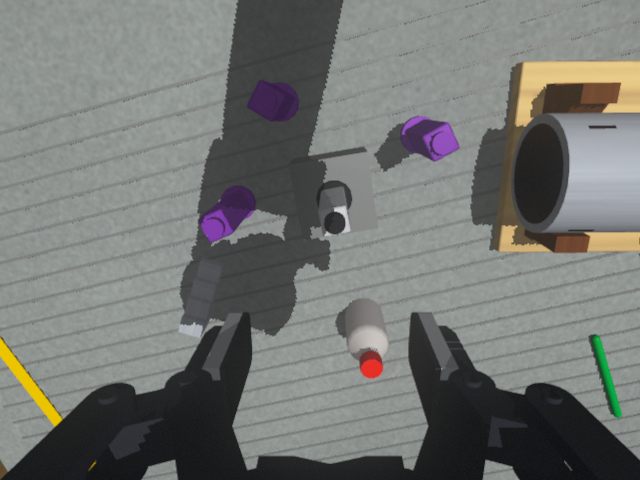

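The wrist view shows the grey-handled probe at (335,215) in its block, with the purple ones at (273,100), (432,138) and (225,215) clear of the fingers. I align with the handle flats and descend.

Call:
step_arm([
  {"travel": [0,0,0.01],"roll": -5},
  {"travel": [0,0,0.01],"roll": -4.3},
  {"travel": [-0.003,0.005,0.035],"roll": 0},
  {"travel": [0,0,0.035],"roll": 0},
  {"travel": [0,0,0.03],"roll": 0},
])

```text
time_s: 7.48
position: [0.4729, -0.2043, 0.1849]
ee_rot: [0.0, 0.036, 0.999, 0.0]
contact_force: [-0.9, 0.0, -0.6]
gripper_width: 0.0601
finger_force: 0.0
```

Call:
step_arm([
  {"travel": [0,0,0.035],"roll": 0},
  {"travel": [0,0,0.03],"roll": 0},
  {"travel": [0,0,0.02],"roll": 0},
  {"travel": [0,0,0.007],"roll": 0},
  {"travel": [0,0,0],"roll": 0},
])

```text
time_s: 7.9
position: [0.4712, -0.2042, 0.0922]
ee_rot: [-0.002, 0.037, 0.999, 0.001]
contact_force: [-0.6, 0.2, 0.1]
gripper_width: 0.0599
finger_force: 0.0
```

Call:
step_arm([
  {"travel": [0,0,0],"roll": 0},
  {"travel": [0,0,0],"roll": 0},
  {"travel": [0,0,0],"roll": 0},
  {"travel": [0,0,0],"roll": 0},
  {"travel": [0,0,0],"roll": 0},
], claw=0.0, force=50)

```text
time_s: 8.32
position: [0.4743, -0.2105, 0.0968]
ee_rot: [0.003, 0.036, 0.999, -0.004]
contact_force: [-0.8, -8.1, -0.1]
gripper_width: 0.0215
finger_force: 47.8
```

The grip is good (21.5 mm). The probe pulled the tool 6 mm sideways, so I relieve that and then lift.

Call:
step_arm([
  {"travel": [0,-0.004,0],"roll": 0},
  {"travel": [0,-0.003,0],"roll": 0},
  {"travel": [0,0,0],"roll": 0},
  {"travel": [0,0,0],"roll": 0},
])

```text
time_s: 8.65
position: [0.4722, -0.2139, 0.0951]
ee_rot: [0.001, 0.038, 0.999, -0.0]
contact_force: [-1.1, -1.5, 2.0]
gripper_width: 0.0212
finger_force: 48.8
```

Call:
step_arm([
  {"travel": [0,0,-0.02],"roll": 0},
  {"travel": [0,0,-0.03],"roll": 0},
  {"travel": [0,0,-0.03],"roll": 0},
  {"travel": [0,0,-0.04],"roll": 0},
  {"travel": [0,0,-0.04],"roll": 0},
])

```text
time_s: 9.07
position: [0.4706, -0.2121, 0.2546]
ee_rot: [-0.001, 0.038, 0.999, 0.001]
contact_force: [1.1, -0.6, -0.7]
gripper_width: 0.0215
finger_force: 50.0
```

Call:
step_arm([
  {"travel": [0,0,-0.04],"roll": 0},
  {"travel": [-0.0019,0.0365,0],"roll": 0},
  {"travel": [-0.0019,0.0365,0],"roll": 0},
  {"travel": [-0.0019,0.0365,0],"roll": 0},
  {"travel": [-0.0019,0.0365,0],"roll": 0},
])

```text
time_s: 9.48
position: [0.4899, -0.0665, 0.2944]
ee_rot: [-0.0, 0.038, 0.999, 0.0]
contact_force: [0.6, 0.3, -2.0]
gripper_width: 0.0214
finger_force: 50.0
```

Call:
step_arm([
  {"travel": [-0.0019,0.0365,0],"roll": 0},
  {"travel": [-0.0019,0.0365,0],"roll": 0},
  {"travel": [-0.0019,0.0365,0],"roll": 0},
  {"travel": [0,0,0],"roll": 0},
  {"travel": [0,0,0],"roll": 0},
])

```text
time_s: 9.9
position: [0.5038, 0.0427, 0.2938]
ee_rot: [-0.001, 0.036, 0.999, 0.0]
contact_force: [-0.2, -0.4, -1.9]
gripper_width: 0.0216
finger_force: 50.2
```

```bash
python3 - <<'E'
from h import *
s=bot.read_state();print(s['position'],s['ee_rot'],s['contact_force'],s['gripper_width'])
for c in ['wrist','scene','top']:
    p,X=cloud(c)
    for l in ['probe_grip','nose_face','spot']: print(c,l,[(np.array(r['xyz']),round(r['conf'],2)) for r in bot.mark_of(l,c)[:4]])
    if c=='wrist': w=p
    if c=='scene': sc=p
cv2.imwrite('pics/w5.png',np.vstack([cv2.resize(w,(480,360)) ,cv2.resize(sc[90:250,230:470][:,:],(480,240) ,interpolation=cv2.INTER_CUBIC) if 0 else cv2.resize(sc[120:240,230:470],(480,240),interpolation=cv2.INTER_CUBIC)]))
E
```

```text
[0.5038 0.0427 0.2938] [-0.0007  0.0357  0.9994  0.0002] [-0.1865 -0.4482 -1.8505] 0.021576851416714348
wrist probe_grip [(array([0.5014, 0.0409, 0.2953]), 0.9), (array([ 0.4345, -0.1231,  0.0834]), 0.63)]
wrist nose_face [(array([0.4983, 0.042 , 0.2069]), 0.59), (array([ 0.4345, -0.1241, -0.0007]), 0.48), (array([ 0.3691, -0.2427,  0.0008]), 0.42)]
wrist spot [(array([0.504 , 0.042 , 0.1305]), 0.95)]
scene probe_grip [(array([ 0.4528, -0.3049,  0.0826]), 0.97), (array([0.5022, 0.0368, 0.2995]), 0.9), (array([ 0.4338, -0.1217,  0.0851]), 0.82), (array([ 0.3706, -0.241 ,  0.0897]), 0.7)]
scene nose_face [(array([ 0.4515, -0.307 , -0.0033]), 0.51), (array([0.4979, 0.0401, 0.2157]), 0.38)]
scene spot [(array([0.502 , 0.0412, 0.1324]), 0.91), (array([ 0.4646, -0.2142,  0.0006]), 0.46)]
top probe_grip [(array([ 0.449 , -0.3074,  0.0832]), 0.87), (array([ 0.3764, -0.2412,  0.0822]), 0.61), (array([ 0.4316, -0.1267,  0.0843]), 0.5)]
top nose_face []
top spot []
```

View pics/w5.png

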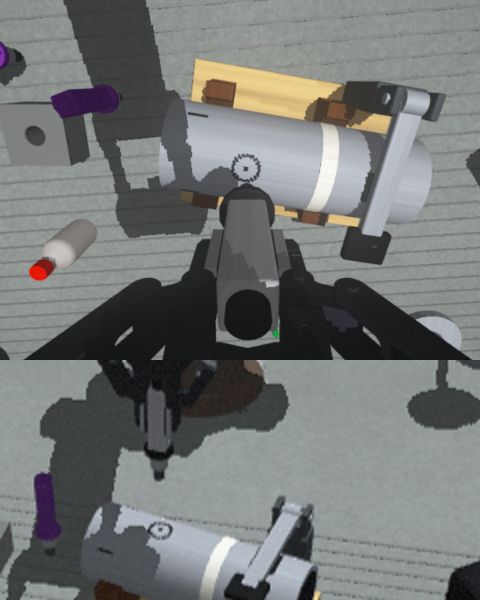

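The probe hangs upright above the pipe and the stand is empty. The dot is at wrist crop (246,168) and the clamp is down. I lower it to about 20 mm above the dot and look again.

Call:
step_arm([
  {"travel": [-0.002,0,0.025],"roll": 0},
  {"travel": [0,0,0.025],"roll": 0},
  {"travel": [0,0,0.005],"roll": 0},
  {"travel": [0,0,0],"roll": 0},
])

```text
time_s: 10.83
position: [0.5044, 0.0402, 0.237]
ee_rot: [-0.003, 0.038, 0.999, -0.0]
contact_force: [-1.0, 0.5, -1.4]
gripper_width: 0.021
finger_force: 50.2
```

```bash
python3 - <<'E'
from h import *
for k in range(2):
  s=bot.read_state();print(s['position'],s['contact_force'])
  for c in ['wrist','scene']:
    p,X=cloud(c)
    for l in ['probe_grip','nose_face','spot']: print(c,l,[(np.array(r['xyz']),round(r['conf'],2)) for r in bot.mark_of(l,c) if abs(r['xyz'][0]-.5)<.03])
    if c=='wrist': w=p
    if c=='scene': sc=p
cv2.imwrite('pics/w6.png',np.hstack([cv2.resize(w[180:330,240:420],(400,333),interpolation=cv2.INTER_CUBIC),cv2.resize(sc[130:255,240:390],(400,333),interpolation=cv2.INTER_CUBIC)]))
E
```

```text
[0.5044 0.0402 0.237 ] [-0.994   0.4726 -1.4499]
wrist probe_grip [(array([0.4999, 0.0378, 0.2387]), 0.74)]
wrist nose_face [(array([0.499 , 0.0375, 0.1515]), 0.42)]
wrist spot [(array([0.51  , 0.0414, 0.1312]), 0.8)]
scene probe_grip [(array([0.5   , 0.0412, 0.2411]), 0.98)]
scene nose_face [(array([ 0.5044,  0.515 , -0.0064]), 0.5), (array([0.5042, 0.0399, 0.1609]), 0.48)]
scene spot [(array([0.5018, 0.0396, 0.1364]), 0.93)]
[0.5072 0.0402 0.2404] [ 0.4462 -0.6562 -1.3952]
wrist probe_grip [(array([0.5034, 0.0378, 0.2394]), 0.91)]
wrist nose_face [(array([0.5024, 0.0397, 0.1533]), 0.36)]
wrist spot [(array([0.502 , 0.0415, 0.1316]), 0.73)]
scene probe_grip [(array([0.4993, 0.0404, 0.2423]), 0.92)]
scene nose_face [(array([0.5042, 0.0436, 0.1577]), 0.58)]
scene spot [(array([0.5038, 0.0427, 0.1341]), 0.89)]
```

View pics/w6.png

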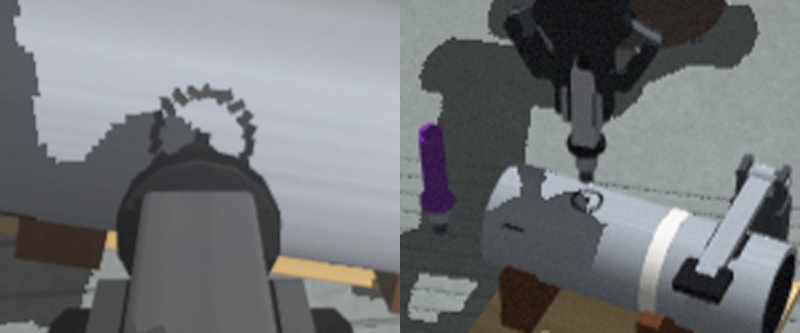

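Call:
step_arm([
  {"travel": [0,0,0.008],"roll": 0},
  {"travel": [0,0,0.006],"roll": 0},
  {"travel": [0,0,0],"roll": 0},
  {"travel": [0,0,0],"roll": 0},
])

```text
time_s: 11.97
position: [0.5056, 0.0402, 0.2242]
ee_rot: [-0.001, 0.038, 0.999, -0.0]
contact_force: [-0.3, -0.4, -1.1]
gripper_width: 0.0215
finger_force: 50.2
```

```bash
python3 - <<'E'
from h import *
s=bot.read_state();print(s['position'],s['contact_force'])
p,X=cloud('scene')
for l in ['probe_grip','nose_face','spot']: print(l,[(np.array(r['xyz']),round(r['conf'],2)) for r in bot.mark_of(l,'scene') if abs(r['xyz'][0]-.5)<.03])
# handle/barrel points: centreline from scene cloud
i=bot.camera_info('scene');Tw=np.linalg.inv(np.array(i['cam_to_world']))
def pr(q):
    c=Tw[:3,:3]@np.array(q)+Tw[:3,3];return i['fx']*c[0]/c[2]+i['cx'],i['fy']*c[1]/c[2]+i['cy']
x0,y0,k=285,170,10
I=cv2.resize(p[y0:y0+60,x0:x0+60],(600,600),interpolation=cv2.INTER_CUBIC)
n=[.235,.972]
for t in np.linspace(0,2*np.pi,40):   # expected ring
    a=.013*np.cos(t);b=.013*np.sin(t)
    u=pr([.503+a*.972+b*.235,.041-a*.235+b*.972,.135-.05+np.sqrt(.0025-a*a)]);cv2.circle(I,(int((u[0]-x0+.5)*k),int((u[1]-y0+.5)*k)),2,(0,0,255),-1)
    z=s['position'][2]-.083
    u=pr([.503+.0065*np.cos(t),.041+.0065*np.sin(t),z]);cv2.circle(I,(int((u[0]-x0+.5)*k),int((u[1]-y0+.5)*k)),2,(0,255,0),-1)
cv2.imwrite('pics/s7.png',I)
E
```

```text
[0.5056 0.0402 0.2242] [-0.2592 -0.3749 -1.0786]
probe_grip [(array([0.4992, 0.04  , 0.2266]), 0.74)]
nose_face []
spot [(array([0.5011, 0.0418, 0.1333]), 0.69), (array([ 0.5054,  0.5163, -0.0068]), 0.24)]
```

View pics/s7.png

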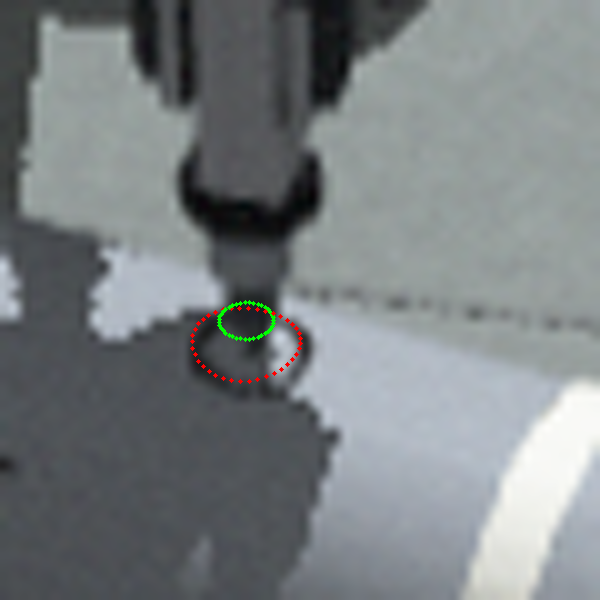

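The real ring is centred at crop (252,350), about 1.5 mm nearer the camera than predicted (red). The probe appears about 3 mm behind it. I shift +3 mm in x and +1 mm in y, then go down to contact.

Call:
step_arm([
  {"travel": [-0.003,0.001,0],"roll": 0},
  {"travel": [0,0,0.003],"roll": 0},
  {"travel": [0,0,0.002],"roll": 0},
  {"travel": [0,0,0],"roll": 0},
  {"travel": [0,0,0],"roll": 0},
])

```text
time_s: 12.58
position: [0.5092, 0.041, 0.2199]
ee_rot: [-0.0, 0.038, 0.999, -0.0]
contact_force: [-0.8, 0.8, -1.0]
gripper_width: 0.0214
finger_force: 50.2
```

Call:
step_arm([
  {"travel": [0,0,0.001],"roll": 0},
  {"travel": [0,0,0.001],"roll": 0},
  {"travel": [0,0,0],"roll": 0},
  {"travel": [0,0,0],"roll": 0},
])

```text
time_s: 12.92
position: [0.5095, 0.041, 0.2182]
ee_rot: [-0.0, 0.038, 0.999, -0.0]
contact_force: [-0.1, -0.5, -1.1]
gripper_width: 0.0212
finger_force: 50.2
```

Call:
step_arm([
  {"travel": [0,0,0.001],"roll": 0},
  {"travel": [0,0,0.001],"roll": 0},
  {"travel": [0,0,0],"roll": 0},
  {"travel": [0,0,0],"roll": 0},
])

```text
time_s: 13.25
position: [0.5097, 0.041, 0.2165]
ee_rot: [0.0, 0.038, 0.999, -0.0]
contact_force: [-0.7, -0.9, 0.3]
gripper_width: 0.0216
finger_force: 50.3
```

Call:
step_arm([
  {"travel": [0,0,0.001],"roll": 0},
  {"travel": [0,0,0.001],"roll": 0},
  {"travel": [0,0,0.001],"roll": 0},
  {"travel": [0,0,0],"roll": 0},
  {"travel": [0,0,0],"roll": 0},
])

```text
time_s: 13.67
position: [0.5097, 0.041, 0.2135]
ee_rot: [0.0, 0.038, 0.999, -0.0]
contact_force: [0.4, -0.1, 1.9]
gripper_width: 0.0213
finger_force: 50.5
```

```bash
python3 - <<'E'
from h import *
for k in range(3):
  s=bot.read_state();print(s['position'],s['contact_force'])
  for c in ['scene','wrist']:
    p,X=cloud(c)
    if c=='scene':sc=p
    for l in ['probe_grip','nose_face','spot']: print(c,l,[(np.array(r['xyz']),round(r['conf'],2)) for r in bot.mark_of(l,c) if abs(r['xyz'][0]-.5)<.03 and abs(r['xyz'][1])<.1])
i=bot.camera_info('scene');Tw=np.linalg.inv(np.array(i['cam_to_world']))
def pr(q):
    c=Tw[:3,:3]@np.array(q)+Tw[:3,3];return i['fx']*c[0]/c[2]+i['cx'],i['fy']*c[1]/c[2]+i['cy']
x0,y0,k=285,165,10
I=cv2.resize(sc[y0:y0+60,x0:x0+60],(600,600),interpolation=cv2.INTER_CUBIC)
I=np.clip(I.astype(float)*1.6,0,255).astype(np.uint8)
z=s['position'][2]-.083+.038
for t in np.linspace(0,2*np.pi,60):
    u=pr([.5045+.017*np.cos(t),.0415+.017*np.sin(t),z]);cv2.circle(I,(int((u[0]-x0+.5)*k),int((u[1]-y0+.5)*k)),2,(0,255,0),-1)
    a=.013*np.cos(t);b=.013*np.sin(t)
    u=pr([.5045+a*.972+b*.235,.042-a*.235+b*.972,.085+np.sqrt(.0025-a*a)]);cv2.circle(I,(int((u[0]-x0+.5)*k),int((u[1]-y0+.5)*k)),2,(0,0,255),-1)
cv2.imwrite('pics/s8.png',I)
E
```

```text
[0.5097 0.041  0.2135] [ 0.4149 -0.1141  1.9364]
scene probe_grip [(array([0.5063, 0.0421, 0.218 ]), 0.77)]
scene nose_face []
scene spot [(array([0.5001, 0.0418, 0.1329]), 0.61)]
wrist probe_grip [(array([0.5034, 0.0403, 0.2151]), 0.78)]
wrist nose_face []
wrist spot [(array([0.5037, 0.0437, 0.1306]), 0.64)]
[0.5097 0.041  0.2134] [-0.2376 -0.1943  1.6302]
scene probe_grip [(array([0.5039, 0.0419, 0.2178]), 0.61)]
scene nose_face []
scene spot [(array([0.4996, 0.0374, 0.1337]), 0.6)]
wrist probe_grip [(array([0.5048, 0.0437, 0.2174]), 0.68)]
wrist nose_face []
wrist spot [(array([0.5043, 0.0426, 0.1335]), 0.77)]
[0.5096 0.041  0.2133] [ 0.2294 -0.2777  2.0212]
scene probe_grip [(array([0.504 , 0.0399, 0.2188]), 0.62)]
scene nose_face []
scene spot [(array([0.5004, 0.0401, 0.1344]), 0.7)]
wrist probe_grip [(array([0.5033, 0.0397, 0.2163]), 0.76)]
wrist nose_face []
wrist spot [(array([0.503 , 0.0405, 0.134 ]), 0.69)]
```

View pics/s8.png

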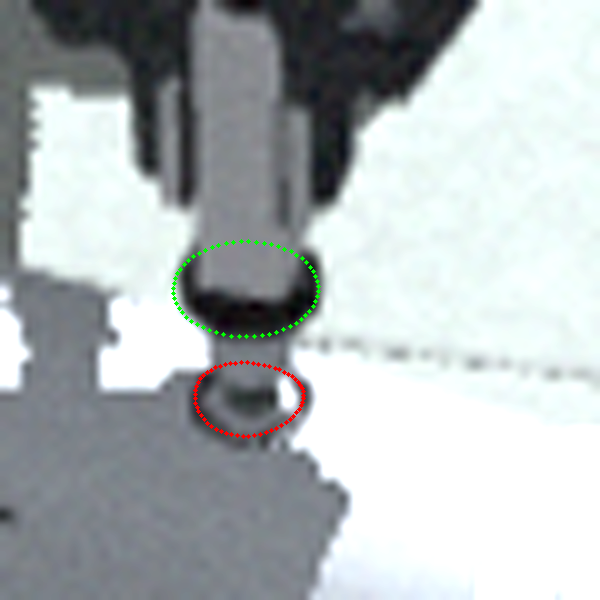

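The nose sits inside the ring at crop (250,403), with the ring centre at (252,400), and the push is about 3.5 N. I add 1 mm and hand in.

Call:
step_arm([
  {"travel": [0,0,0.001],"roll": 0},
  {"travel": [0,0,0],"roll": 0},
  {"travel": [0,0,0],"roll": 0},
  {"travel": [0,0,0],"roll": 0},
  {"travel": [0,0,0],"roll": 0},
])

```text
time_s: 15.28
position: [0.5097, 0.041, 0.2124]
ee_rot: [0.0, 0.038, 0.999, -0.0]
contact_force: [0.8, -0.6, 1.7]
gripper_width: 0.0212
finger_force: 50.7
```

```bash
python3 -c "
from rig import bot
s=bot.read_state();print(s['position'],s['contact_force'],s['finger_force'],s['joint_velocities'])
if abs(s['contact_force'][2]-2.5)<2: print(bot.hand_in())"
```

```text
[0.50965071 0.04096939 0.21236403] [ 0.76407279 -0.58019447  1.71150243] 50.68149268627167 [-0.00093901 -0.00121539  0.00027938 -0.00172185  0.00067521  0.00042707]
the job is handed in; nothing more can be done
None
```

I swung the hold-down arm down, then set the probe on the dot, upright and pressed about 5 mm in with about 3.5 N. I handed the job in at about 15 s still holding it there; the hand-in returned no verdict.

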